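# Balance the instrument arm on the knife edge and punch the point

## Task

Slide the instrument arm gently along on the knife edge of the balancing stand until, let go, it stays level by itself with both hanging ends clear of the rubber rests. Only then press the spring punch above the knife edge down firmly but gently to mark that point, and let the punch come back up, leaving the arm level and untouched on the edge and the other things on the bench where they are.

Things in the scene. Friction and masses are not known exactly. Their poses are not given: they have to be found in the camera images.
- stand: Fixed stand. Origin: centre of its underside; x along it, z up. Steel base 440 x 100 x 15 mm. Four aluminium posts (8 x 10 mm, at x = +-22, inner faces at y = +-17 mm) guide the bar with 2 mm play a side and carry a bridge (52 x 54 mm, 179 to 191 mm up) holding the punch. Rubber rests 130 x 50 mm at x = +-150 mm, tops 30 mm up, catch the low end when the arm tips (about 0.15 rad).
- beam: Loose arm, about 0.5 kg, lying on the knife edge between the posts, under the bridge. Origin: centre of the bar's underside; x along the bar to the collimator. Aluminium bar 300 x 30 x 16 mm. The collimator's mass is unknown: the balance point lies up to 16 mm either way from the middle. Off balance the heavy end sinks. Sliding takes 2 to 7 N; never load, grip or push it beyond 25 N.
- collimator_end (a point): Centre of the bar's end face (30 x 16 mm) at the collimator end (beam x = +150, z = 8 mm). The collimator is a black tube, 40 mm diameter, hanging 70 mm below the bar, axis at beam x = +115 mm. A finger pushing an end also holds it up or down by friction: judge the balance with the fingers withdrawn, after about a second.
- weight_end (a point): Centre of the bar's other end face (beam x = -150, z = 8 mm). The counterweight is a steel block 40 x 36 mm hanging 70 mm below the bar, centred at beam x = -118 mm.
- knife (a point): Middle of the top of the knife edge, 125 mm above the bench. The edge runs along the stand's y, 34 mm long, and bears a thin steel shoe, 12 mm wide, that rocks on it (damped, +-0.14 rad) and on which the arm slides. The arm hangs at a slope of its centre of gravity's offset from the edge over 28 mm; more than about 4 mm off, the heavy end sinks to its rest (about 0.15 rad).
- punch (a joint): How far the head of the spring punch is pressed down, 0 (up) to 0.022 m. The return spring takes about 1 N to start and 100 N/m more. After 8 mm the tip meets the top of a level bar; from there the sprung tip adds 1500 N/m. 3 N at the tip makes the mark (about 5 N on the head), more than 10 N at the tip is too much.
- punch_top (a point): Middle of the top of the punch head, a steel disc 32 mm in diameter and 10 mm thick; 235 mm above the bench when up.
- punch_tip: The punch's pointed steel tip, 8 mm in diameter, 149 mm above the bench when up (8 mm above a level bar). Its origin is that of the stand, lowered with the punch.
- post: Bystander: upright steel post, 25 mm diameter, 50 mm tall; origin under its centre.
- lens_ring: Bystander: grey ring lying flat, 60 mm outside, 44 mm inside diameter, 12 mm tall; origin under its centre.
- clamp: Bystander: small aluminium angle clamp, 50 x 40 x 42 mm; origin under its centre.

How it is judged:
On the way, in this order (a step that is already met when the one before it is completed fails the run):
1. the arm, untouched, stays level on the knife edge (within 0.06 rad) (angle between beam's own z axis and vertical below 0.06 rad and contact force between each of the arm, the fingers and beam below 0.1 N and contact force between beam and stand above 1 N and angular speed of beam below 0.05 rad/s), for 0.5 s.
2. the punch tip is pressed onto the balanced bar (sloping under 0.09 rad) with at least 3 N (contact force between punch_tip and beam above 3 N and angle between beam's own z axis and vertical below 0.09 rad), for 0.1 s.
At the end, for the whole second after the job is handed in: The arm lies at rest on the knife edge, level within 0.06 rad, its middle within 30 mm of the edge, nothing else holding it; the punch is up again (within 3 mm) (angle between beam's own z axis and vertical below 0.06 rad and angular speed of beam below 0.05 rad/s and linear speed of beam below 0.01 m/s and value of joint punch below 0.003 m and horizontal distance between beam and knife below 0.03 m and z of beam in the frame of knife between -0.004 and 0.006 m); the robot touches nothing.
It fails at once if the arm is pressed or jammed onto the stand with more than 25 N (contact force between beam and stand above 25 N).
It fails at once if the arm is pushed or gripped with more than 25 N (contact force between the fingers and beam above 25 N).
It fails at once if the punch tip is pressed on the bar with more than 10 N (contact force between punch_tip and beam above 10 N).
It fails at once if the punch touches the bar while the arm is out of balance (sloping more than 0.1 rad) (contact force between punch_tip and beam above 0.5 N and angle between beam's own z axis and vertical above 0.1 rad).
It fails at once if a bystander is displaced by more than 25 mm (distance of any of post, lens_ring, clamp from where it was at the start of the episode above 0.025 m).
It also fails if it takes over 61 s, if anything falls off the work surface, if the arm or the gripper's body presses on something with over 40 N, if the wrist force passes 120 N, or if a joint passes its speed limit or range.

## Robot

A 6-joint arm with a two-finger parallel gripper is mounted at the origin on the work surface. World frame = base frame: x ahead of the robot, y to its left, z up, the work surface at z = 0. Lengths are in m, angles in rad, forces in N, time in s.
With the tool pointing down it reaches from about 0.375 to 0.9 m from the base axis. Payload 3.1 kg.
Tool frame: the origin (TCP) lies on the front face of the gripper's body, between the roots of the fingers; the fingertips stand 70 mm ahead of it and the grasp point (between the pads) lies 51 mm ahead of it; z points along the fingers, y is the line along which they close (so a half turn about z gives the same grasp; the last joint's range is limited). The gripper opens to 87 mm and grips with 3 to 60 N. Pads are 19 mm wide; open, the fingers measure 117 mm over their backs; the gripper's body (75 mm by 190 mm) begins 51 mm behind the grasp point.
Start: joints at [1.115, 0.527, 1.433, -0, 1.181, -0.178], TCP at [0.171, 0.601, 0.292] pointing down, gripper open.
Joint ranges: [-3.08, 3.08], [-0.75, 2.2], [0.22, 2.44], [-1.43, 4.57], [0, 2.65], [-2.85, 2.85]. Speed limits (rad/s): [2.79, 2.79, 3.14, 3.14, 3.14, 3.14].

## Interface

Orientations are given as a unit quaternion [x, y, z, w].
In Python, from rig import robot, cams, ticket gives the robot as it stands. The module is installed in compiled form; this text tells all that it offers.
- The arm moves only by the shell command python3 -m crank 'ROWS' [FORCE]. ROWS is JSON, a list of rows, each a list of 7 numbers: the shift along the tool's x, y, z in cm, then the turn, a rotation vector about the tool's x, y, z in rad, then the closure, from 0 (fully open) to 1 (shut). A call has 1 to 5 rows; each row shifts and turns the commanded pose from where the row before left it, along the tool's axes as they then stand; what a row does not reach is not made up. A row lasts 1/8 s, in which the tool goes at most 62.5 mm and 10.7 degrees, less where a joint would pass 70% of its speed; a pose out of reach is approached as far as the arm can. A call is refused whole if a number of a shift passes 6.25 or a number of a turn 0.188, either way. A call with a gripper value outside its range is refused whole. The fingers move at their own pace and stop on an object; FORCE is the grip in N (left out, the last holds). Time passes only in rows, so rows that do not move let the fingers close. It gives the time, the measured TCP pose, the force, the opening and the grip force at its end, in the units of the state.
- robot.get_obs(): the state, without advancing time (a new reading comes with each control period).
- cams.camera(name): name is "side" or "top"; returns the picture (480x640x3 uint8, red, green, blue); there is no depth.
- cams.camera_info(name): a dict with "intrinsics" (3x3 intrinsics, pixels), "pose" (4x4, takes a point from camera to world coordinates). Camera axes: x right, y down, z forward; pixel columns grow to the right and rows downward; lengths in m; the calibration is good to about 2 mm. A picture is of the moment at which its call begins. camera_info takes no time and is no camera call.
- ticket.hand_in(): hands the job in; it is judged then, once.
The state is a dict: "time": time; "q": joint angles; "joint_velocities": joint speeds; "joint_torque": joint torques, N m; "position": TCP position; "tool_rot": TCP orientation; "ft_force": force on the tool from outside, world axes, zero at the start; "moment": the same for the moment, N m; "grip_width": finger opening in m; "grip_force": force on a finger pad.
Only numpy, scipy, OpenCV 4.12 (cv2) and the standard library are available. Lean on these libraries where they do the work, as an engineer would, in place of code of your own. Each camera call takes 0.05 s, during which the arm holds its last target. There are 200 camera calls.

## Working session

There is one attempt and no reset: what is moved stays moved. The work goes in short steps, Python scripts to look and compute and a shell command to move; the robot and the scene stay as the last step left them, time stands still between calls to the robot, and variables do not carry over. Pictures are saved under pics/ and viewed, at most 10 in all, crops included, and the job is handed in when it is done.

```bash
mkdir -p pics; python3 - <<'E'
from rig import robot,cams
import cv2,numpy as np
for n in("side","top"):
    cv2.imwrite(f"pics/{n}0.png",cams.camera(n)[:,:,::-1]); i=cams.camera_info(n); print(n,np.round(i["intrinsics"],1).tolist(),np.round(i["pose"],4).tolist())
print(robot.get_obs())
E
```

```text
side [[499.3, 0.0, 318.7], [0.0, 499.3, 238.4], [0.0, 0.0, 1.0]] [[0.0687, -0.7764, 0.6264, -0.1463], [-0.9976, -0.06, 0.0351, -0.0244], [0.0103, -0.6273, -0.7787, 1.0773], [0.0, 0.0, 0.0, 1.0]]
top [[556.9, 0.0, 315.3], [0.0, 556.9, 234.0], [0.0, 0.0, 1.0]] [[0.0009, -0.9952, 0.0983, 0.466], [-1.0, -0.0, 0.0083, 0.0018], [-0.0083, -0.0983, -0.9951, 1.3089], [0.0, 0.0, 0.0, 1.0]]
{'time': 0.1, 'q': array([ 1.11451817e+00,  5.28367451e-01,  1.43379004e+00,  1.49945675e-05,
        1.18139678e+00, -1.78530055e-01]), 'joint_velocities': array([-0.0001742 , -0.00323033, -0.00092658,  0.00010234,  0.00028984,
        0.00051684]), 'joint_torque': array([-2.41117395e-04, -4.40982914e+01, -1.77150357e+01,  6.34577614e-02,
        5.33614308e-02, -6.28039879e-05]), 'position': array([0.17111765, 0.6005658 , 0.29136784]), 'tool_rot': array([ 1.38430853e-01,  9.90371616e-01, -9.29648485e-04, -3.12697417e-04]), 'ft_force': array([-0.54591315, -0.27636379,  0.59128193]), 'moment': array([-0.01001601,  0.01136028, -0.04395237]), 'grip_force': 0.0, 'grip_width': 0.08661650659194899}
```

View pics/side0.png

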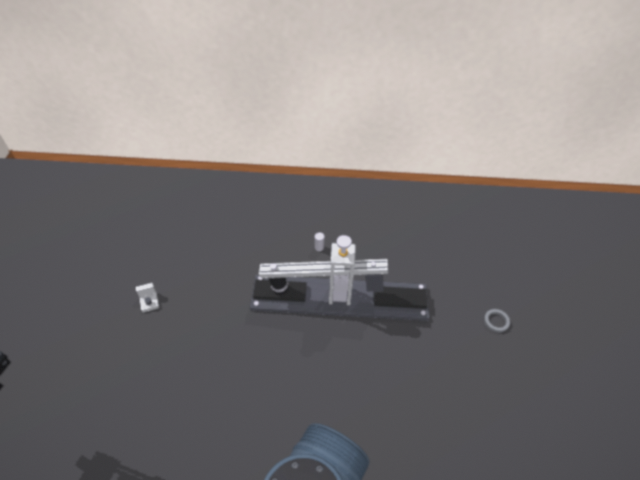

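View pics/top0.png

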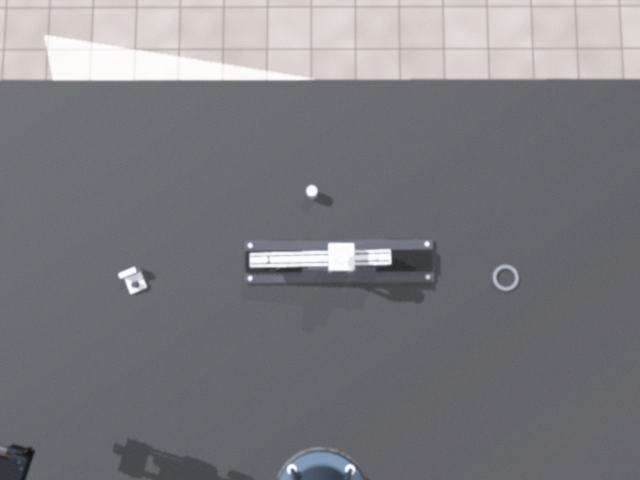

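Side view: the bar runs from (260,270) to (388,265), with the collimator at the left end (279,283), the punch head at (344,242), and all bystanders well away from the stand. Top view: the bar runs from (249,260) to (392,257), the bridge is at (341,257), and the base screws are near (250,245), (427,244), (250,278) and (428,277).

```bash
cat > h.py <<'E'
from rig import robot,cams
import cv2,numpy as np
I={n:cams.camera_info(n) for n in("side","top")}
def ray(n,p):
    P=np.array(I[n]["pose"]);d=P[:3,:3]@np.linalg.inv(I[n]["intrinsics"])@np.array([p[0],p[1],1.]);return P[:3,3],d
def plane(n,p,z):
    o,d=ray(n,p);return o+d*(z-o[2])/d[2]
def tri(ps,pt):
    (o1,d1),(o2,d2)=ray("side",ps),ray("top",pt)
    s=np.linalg.lstsq(np.c_[d1,-d2],o2-o1,rcond=None)[0]
    a,b=o1+d1*s[0],o2+d2*s[1];return (a+b)/2,np.linalg.norm(a-b)
def blobs(im,roi,th,lo=3,inv=False):
    x0,y0,x1,y1=roi;g=cv2.cvtColor(im,cv2.COLOR_RGB2GRAY)[y0:y1,x0:x1]
    m=(g>th).astype(np.uint8); n,_,st,c=cv2.connectedComponentsWithStats(m)
    return [(st[i]+[x0,y0,0,0,0]).tolist()+np.round(c[i]+[x0,y0],1).tolist() for i in range(1,n) if st[i][4]>=lo]
E
python3 - <<'E'
from h import *
S=cv2.imread("pics/side0.png")[:,:,::-1];T=cv2.imread("pics/top0.png")[:,:,::-1]
print("T");[print(b) for b in blobs(T,(235,225,445,300),140)]
print("S");[print(b) for b in blobs(S,(240,225,440,330),140)]
for p in[(250,245),(427,244),(250,278),(428,277)]:print(plane("top",p,.017).round(4))
print("bridge",plane("top",(341,257),.191).round(4),plane("top",(341,256.5),.235).round(4),"head",plane("side",(344,242),.235).round(4))
print("ends",[ (a.round(4),e.round(4)) for a,e in(tri((260,269),(249.5,260)),tri((388,266),(391.5,257.5)))])
a=cv2.resize(S[215:330,240:440],None,fx=4,fy=4,interpolation=2);cv2.imwrite("pics/z0.png",a[:,:,::-1])
a=cv2.resize(T[225:300,235:435],None,fx=4,fy=4,interpolation=2);cv2.imwrite("pics/z1.png",np.vstack([cv2.imread("pics/z0.png")[:300],a[:,:,::-1]]))
E
```

```text
T
[424, 240, 6, 7, 34, 426.6, 243.5]
[247, 242, 7, 7, 37, 249.7, 244.9]
[249, 242, 143, 30, 2707, 322.9, 257.4]
[425, 274, 6, 5, 21, 427.6, 276.2]
[247, 275, 6, 7, 34, 249.5, 277.7]
S
[315, 232, 9, 17, 84, 319.2, 237.8]
[258, 235, 130, 65, 2552, 328.3, 266.5]
[331, 278, 2, 7, 11, 331.4, 280.7]
[419, 284, 5, 5, 16, 420.7, 285.9]
[330, 297, 1, 3, 3, 330.0, 298.0]
[348, 300, 1, 3, 3, 348.0, 301.0]
[254, 301, 5, 5, 18, 255.9, 302.7]
[422, 311, 3, 3, 7, 423.0, 312.3]
[0.5679 0.1648 0.017 ]
[ 0.5703 -0.2469  0.017 ]
[0.4913 0.1638 0.017 ]
[ 0.4939 -0.2477  0.017 ]
bridge [ 0.5301 -0.0404  0.191 ] [ 0.5285 -0.0388  0.235 ] head [ 0.5256 -0.0415  0.235 ]
ends [(array([0.5282, 0.1525, 0.1102]), np.float64(0.0023)), (array([ 0.5314, -0.1467,  0.1495]), np.float64(0.0007))]
```

View pics/z1.png

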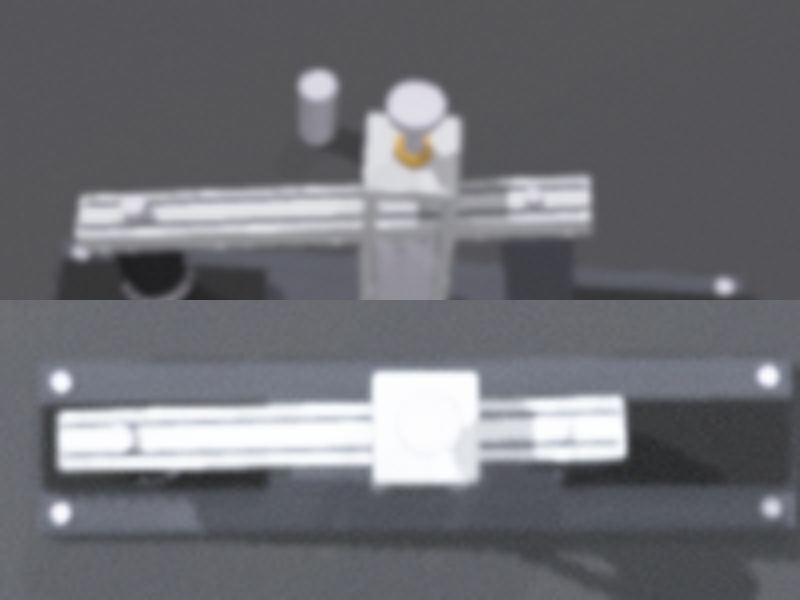

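Stand centre is at (0.531, -0.0415), running along world y. The bar's middle is about 44 mm to the +y side, with the collimator end low. All of this agrees with the sizes given. Next I move to beyond the collimator end with the fingers shut.

```bash
python3 -m crank '[[-5.12,-3.38,0,0,0,0,1],[-5.12,-3.38,0,0,0,0,1],[-5.12,-3.38,0,0,0,0,1],[-5.12,-3.38,0,0,0,0,1],[-5.12,-3.38,0,0,0,0,1]]' 10
python3 -m crank '[[-5.12,-3.38,0,0,0,0,1],[-5.12,-3.38,0,0,0,0,1],[-5.12,-3.38,0,0,0,0,1],[-5.12,-3.38,0,0,0,0,1]]'
python3 -m crank '[[0,0,0,0,0,0.184,1],[0,0,0,0,0,0.184,1],[0,0,0,0,0,0.184,1],[0,0,0,0,0,0.184,1]]'
python3 -m crank '[[0,0,0,0,0,0.184,1],[0,0,0,0,0,0.184,1],[0,0,0,0,0,0.184,1],[0,0,0,0,0,0,1]]'
```

```text
time: 0.72
position: [0.3721, 0.3667, 0.292]
tool_rot: [0.138, 0.99, -0.0, -0.0]
ft_force: [0.2, 0.2, -0.7]
grip_width: 0.0449
grip_force: 0.0
time: 1.23
position: [0.532, 0.1804, 0.292]
tool_rot: [0.139, 0.99, 0.0, -0.0]
ft_force: [0.2, -0.1, -0.1]
grip_width: 0.0054
grip_force: 0.0
time: 1.72
position: [0.5308, 0.1819, 0.2918]
tool_rot: [0.488, 0.873, -0.0, -0.0]
ft_force: [-0.0, -0.8, -0.7]
grip_width: 0.0004
grip_force: 0.0
time: 2.22
position: [0.5308, 0.1821, 0.2919]
tool_rot: [0.705, 0.71, -0.0, -0.0]
ft_force: [0.8, -0.4, -0.3]
grip_width: 0.0
grip_force: 0.0
```

```bash
python3 -m crank '[[0,0,4.2,0,0,0,1],[0,0,4.2,0,0,0,1],[0,0,4.0,0,0,0,1],[-1.2,0,0,0,0,0,1],[0,0,0,0,0,0,1]]'
python3 -m crank '[[-0.4,0,0,0,0,0,1],[-0.4,0,0,0,0,0,1],[-0.4,0,0,0,0,0,1]]'
```

```text
time: 2.85
position: [0.5319, 0.1693, 0.1692]
tool_rot: [0.705, 0.709, 0.0, 0.0]
ft_force: [-0.3, 1.0, -0.2]
grip_width: 0.0005
grip_force: 0.0
time: 3.22
position: [0.532, 0.1588, 0.1696]
tool_rot: [0.705, 0.709, 0.002, 0.0]
ft_force: [-0.2, 4.8, 3.4]
grip_width: 0.0005
grip_force: 2.6
```

```bash
cat > m.py <<'E'
import sys
from h import *
t=sys.argv[1]; S,T=cams.camera("side"),cams.camera("top")
a=cv2.resize(S[215:315,240:440],None,fx=4,fy=4,interpolation=2);b=cv2.resize(T[225:275,235:435],None,fx=4,fy=4,interpolation=2)
cv2.imwrite(f"pics/s{t}.png",S[:,:,::-1]);cv2.imwrite(f"pics/t{t}.png",T[:,:,::-1]);cv2.imwrite(f"pics/z{t}.png",np.vstack([a,b])[:,:,::-1])
o=robot.get_obs();print(o["time"],o["position"].round(4),o["ft_force"].round(1))
E
python3 m.py 2
```

```text
3.325 [0.5318 0.1583 0.1692] [-0.3  4.2  2.5]
```

View pics/z2.png

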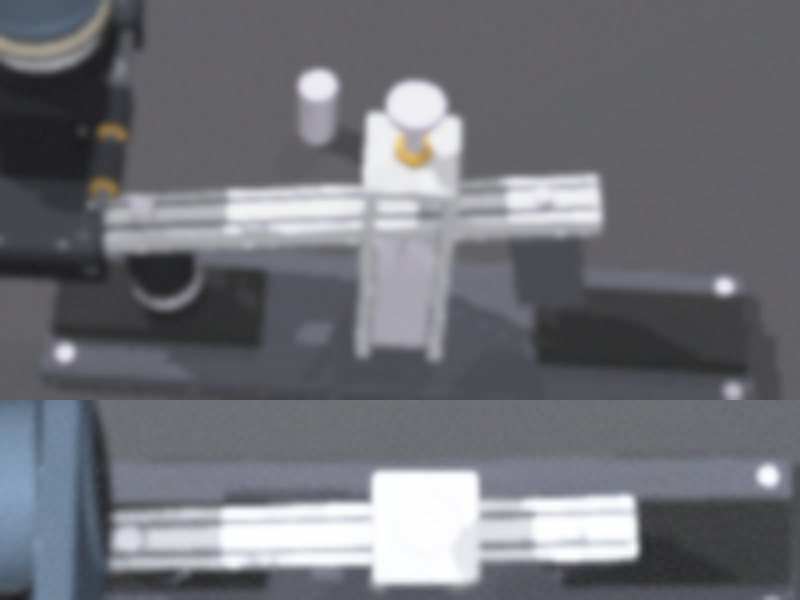

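The picture shows the finger flush on the collimator end near (105,225), with the bar slid about 6 mm and the rests and bystanders undisturbed. I'll write a slope gauge from the bar's upper edge in the side view and check it on the stored pictures.

```bash
cat > g.py <<'E'
import sys
from h import *
K=(.531,-.0415)
def onx(p,x):
    o,d=ray("side",p);return o+d*(x-o[0])/d[0]
def gauge(S,T=None):
    g=cv2.GaussianBlur(cv2.cvtColor(np.ascontiguousarray(S),cv2.COLOR_RGB2GRAY),(3,3),0).astype(float); pts=[]
    end=max(b[0]+b[2] for b in blobs(S,(240,225,440,330),140) if b[4]>800)
    for c in list(range(285,312))+list(range(361,end-3)):
        col=g[250:280,c]; j=np.argmax(np.diff(col)[:22]); 
        k=np.diff(col)[max(j-1,0):j+2]; sub=j+((k*np.arange(-1,len(k)-1)).sum()/k.sum()); pts.append(onx((c,250.5+sub),K[0]+.015))
    y,z=np.array(pts)[:,1:].T; m=np.ones(len(y),bool)
    for _ in range(4):
        p=np.polyfit(y[m],z[m],1); r=z-np.polyval(p,y); m=abs(r)<max(.002,2*np.median(abs(r)))
    e=onx((end,g.shape[0] and 262),K[0]) 
    print("dz/dy %.4f  z@knife %.4f  used %d/%d  endcol %d yend %.4f middle-knife %.4f"%(p[0],np.polyval(p,K[1]),m.sum(),len(m),end,e[1],e[1]+.15-K[1]))
if __name__=="__main__":
    if sys.argv[1]=="now":
        o=robot.get_obs();S=cams.camera("side");cv2.imwrite(f"pics/n{o['time']:.2f}.png",S[:,:,::-1]);print("t",round(o["time"],2),o["position"].round(4),o["ft_force"].round(1))
    else:S=cv2.imread(sys.argv[1])[:,:,::-1]
    gauge(S)
E
python3 g.py pics/side0.png; python3 g.py pics/s2.png
```

```text
dz/dy -0.1676  z@knife 0.1429  used 48/51  endcol 388 yend -0.1445 middle-knife 0.0470
dz/dy -0.1751  z@knife 0.1426  used 47/54  endcol 391 yend -0.1511 middle-knife 0.0404
```

```bash
python3 -m crank '[[-0.5,0,0,0,0,0,1],[-0.5,0,0,0,0,0,1],[-0.5,0,0,0,0,0,1],[-0.5,0,0,0,0,0,1],[-0.5,0,0,0,0,0,1]]'
python3 -m crank '[[0,0,0,0,0,0,1],[1.2,0,0,0,0,0,1],[0,0,0,0,0,0,1],[0,0,0,0,0,0,1],[0,0,0,0,0,0,1]]'
python3 -m crank '[[0,0,0,0,0,0,1],[0,0,0,0,0,0,1],[0,0,0,0,0,0,1],[0,0,0,0,0,0,1]]' |head -3; python3 g.py now
```

```text
time: 3.95
position: [0.5313, 0.1331, 0.1683]
tool_rot: [0.705, 0.709, 0.0, -0.0]
ft_force: [-0.5, 4.9, 2.3]
grip_width: 0.0004
grip_force: 2.4
time: 4.58
position: [0.5311, 0.145, 0.1681]
tool_rot: [0.705, 0.709, -0.0, -0.0]
ft_force: [0.2, -0.4, 0.2]
grip_width: 0.0006
grip_force: 0.0
time: 5.08
position: [0.5313, 0.1451, 0.1683]
tool_rot: [0.705, 0.709, -0.0, 0.0]
t 5.08 [0.5313 0.1451 0.1683] [-0.  -0.9 -0.6]
dz/dy -0.1855  z@knife 0.1412  used 58/66  endcol 403 yend -0.1778 middle-knife 0.0137
```

```bash
python3 -m crank '[[-1.1,0,0,0,0,0,1],[-0.4,0,0,0,0,0,1],[-0.35,0,0,0,0,0,1],[0,0,0,0,0,0,1],[1.2,0,0,0,0,0,1]]'
python3 -m crank '[[0,0,0,0,0,0,1],[0,0,0,0,0,0,1],[0,0,0,0,0,0,1],[0,0,0,0,0,0,1],[0,0,0,0,0,0,1]]' >/dev/null
python3 -m crank '[[0,0,0,0,0,0,1],[0,0,0,0,0,0,1],[0,0,0,0,0,0,1]]' |head -2; python3 g.py now
```

```text
time: 5.75
position: [0.5314, 0.1381, 0.1682]
tool_rot: [0.706, 0.709, -0.0, 0.0]
ft_force: [0.5, 0.6, 0.2]
grip_width: 0.0007
grip_force: 0.0
time: 6.75
position: [0.5313, 0.1386, 0.1683]
t 6.75 [0.5313 0.1386 0.1683] [ 0.2 -0.8 -0.5]
dz/dy -0.1330  z@knife 0.1397  used 50/69  endcol 406 yend -0.1844 middle-knife 0.0071
```

```bash
python3 m.py 3
```

```text
6.9 [0.5313 0.1386 0.1683] [ 0.7 -0.4 -0.1]
```

View pics/z3.png

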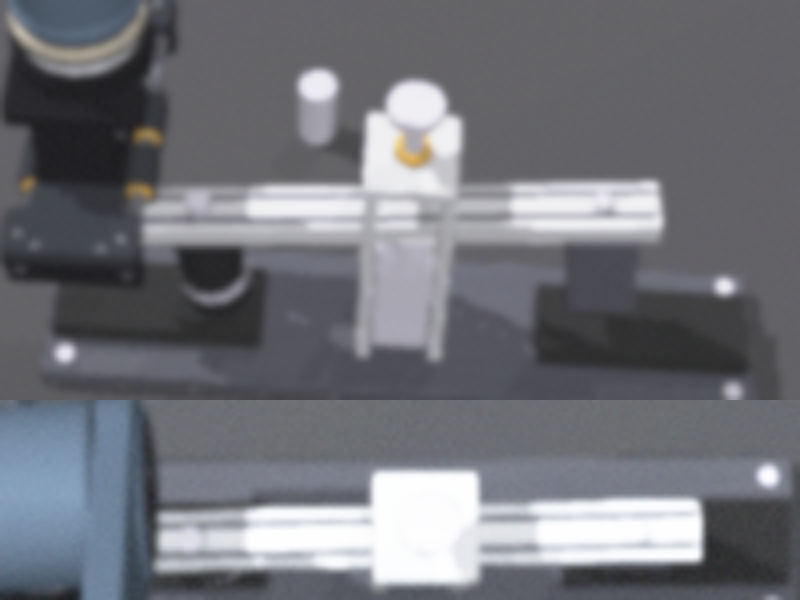

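The bar is now only slightly low at the collimator end, with its upper edge going from row 187 at the left to 182 at the right of the crop, so it is within about 4 mm of balance. I'll make the gauge's edge pick robust to the shadow.

```bash
python3 - <<'E'
s=open("g.py").read()
a=s.index("        col=g[250");b=s.index("    y,z=np")
s=s[:a]+'''        col=g[248:285,c]; bg=np.median(col[:6]); j=int(np.argmax(col>bg+35))
        if j<1: continue
        pts.append(onx((c,247+j+(bg+35-col[j-1])/(col[j]-col[j-1])),K[0]+.015-.006*(0)))
'''+s[b:]
open("g.py","w").write(s)
E
for f in side0 s2 n5.08 n6.75 s3; do python3 g.py pics/$f.png; done
```

```text
dz/dy -0.1679  z@knife 0.1443  used 47/51  endcol 388 yend -0.1445 middle-knife 0.0470
dz/dy -0.1776  z@knife 0.1445  used 40/54  endcol 391 yend -0.1511 middle-knife 0.0404
dz/dy -0.1972  z@knife 0.1421  used 46/66  endcol 403 yend -0.1778 middle-knife 0.0137
dz/dy -0.1380  z@knife 0.1412  used 56/69  endcol 406 yend -0.1844 middle-knife 0.0071
dz/dy -0.1381  z@knife 0.1412  used 55/69  endcol 406 yend -0.1844 middle-knife 0.0071
```

```bash
python3 -m crank '[[-1.0,0,0,0,0,0,1],[-0.3,0,0,0,0,0,1],[-0.2,0,0,0,0,0,1],[0,0,0,0,0,0,1]]'
python3 -m crank '[[2.5,0,0,0,0,0,1],[0,0,0,0,0,0,1],[0,0,0,0,0,0,1],[0,0,0,0,0,0,1],[0,0,0,0,0,0,1]]' >/dev/null
python3 -m crank '[[0,0,0,0,0,0,1],[0,0,0,0,0,0,1],[0,0,0,0,0,0,1],[0,0,0,0,0,0,1]]' |head -2; python3 g.py now;python3 m.py 4
```

```text
time: 7.4
position: [0.5314, 0.1236, 0.1683]
tool_rot: [0.705, 0.709, 0.0, 0.0]
ft_force: [-0.8, 1.5, 0.3]
grip_width: 0.0005
grip_force: 0.9
time: 8.52
position: [0.5312, 0.1486, 0.1683]
t 8.53 [0.5312 0.1486 0.1683] [-0.2 -0.1 -0.8]
dz/dy -0.0299  z@knife 0.1418  used 59/70  endcol 407 yend -0.1867 middle-knife 0.0048
8.675 [0.5312 0.1487 0.1683] [-0.  -0.8  0.4]
```

View pics/z4.png

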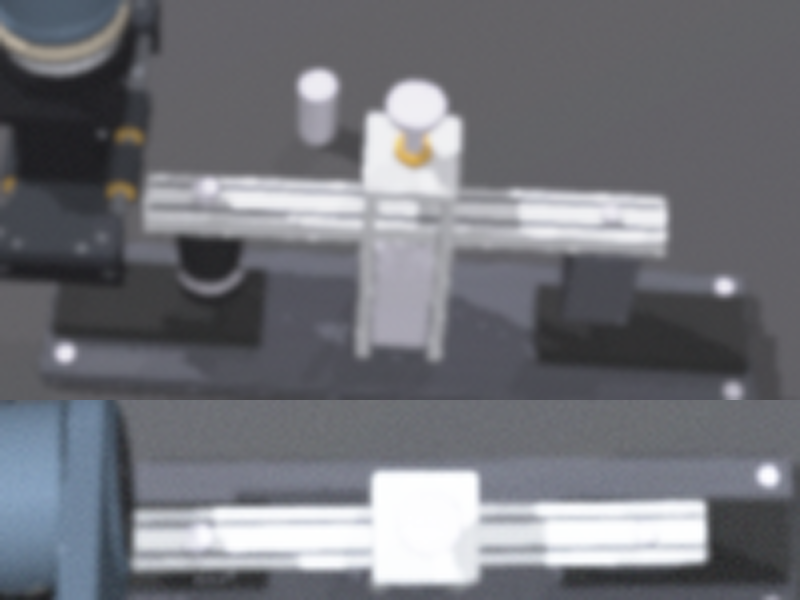

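The bar now looks level: upper edge from (148,175) to (665,196) in the crop, parallel to the stand's base. I'll triangulate the two ends to confirm and move the gripper well clear to get the shadow off.

```bash
python3 -m crank '[[5,0,0,0,0,0,1],[3,0,-5,0,0,0,1],[0,0,-5,0,0,0,1],[0,0,-4,0,0,0,1],[0,0,0,0,0,0,1]]'; python3 g.py now
python3 - <<'E'
from h import *
from g import onx
print(tri((277,259),(268.5,252)),tri((406.2,264),(411.5,250)))
E
```

```text
time: 9.3
position: [0.5325, 0.2293, 0.3121]
tool_rot: [0.705, 0.709, 0.004, 0.002]
ft_force: [0.0, -1.7, -0.0]
grip_width: 0.0006
grip_force: 0.0
t 9.3 [0.5325 0.2293 0.3121] [ 0.  -1.7 -0. ]
dz/dy -0.0445  z@knife 0.1401  used 63/70  endcol 407 yend -0.1867 middle-knife 0.0048
(array([0.54389195, 0.11113961, 0.13294375]), np.float64(0.0007828353863487311)) (array([ 0.54780296, -0.19028308,  0.13930435]), np.float64(0.0005770559122896402))
```

True slope is about 0.02 rad, with the collimator end slightly low, which is well inside the limit. Step 1 is met, so I go above the punch head at (0.531, -0.0415).

```bash
python3 -m crank '[[0,0,-3,0,0,0,1],[-5.4,0,0,0,0,0,1],[-5.4,0,0,0,0,0,1],[-5.4,0,0,0,0,0,1],[-5.4,0,0,0,0,0,1]]'|head -2
python3 -m crank '[[-5.0,0,0,0,0,0,1],[-0.5,0,0,0,0,0,1],[0,0,0,0,0,0,1],[0,0,0,0,0,0,1]]'; python3 m.py 5
```

```text
time: 9.98
position: [0.5308, 0.011, 0.3364]
time: 10.48
position: [0.5317, -0.0411, 0.3375]
tool_rot: [0.705, 0.709, -0.0, -0.001]
ft_force: [-0.2, -0.4, -0.1]
grip_width: 0.0007
grip_force: 0.0
10.575 [ 0.532 -0.041  0.338] [ 0.6  0.4 -0.8]
```

View pics/z5.png

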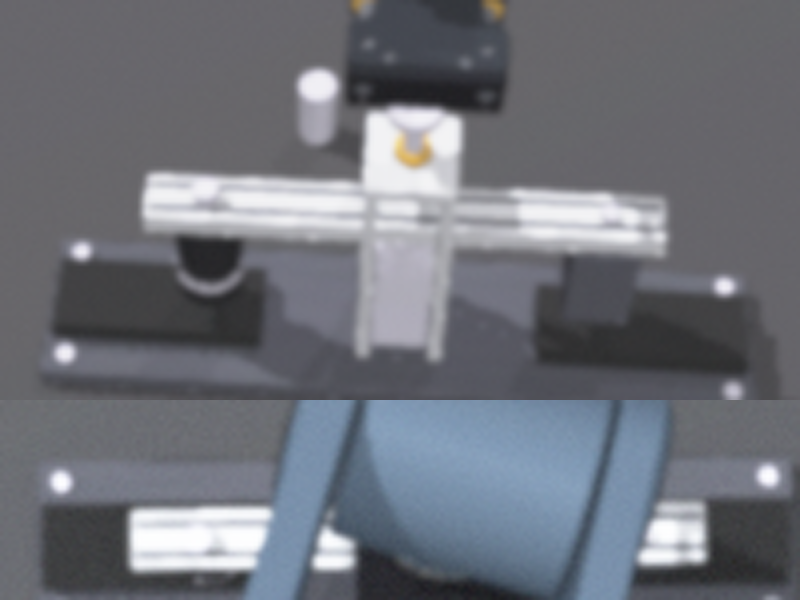

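The arm stays level with both ends clear of the rests, and the gripper is over the punch head at crop (415,105). Lowering onto the head.

```bash
python3 -m crank '[[0,0,1.5,0,0,0,1],[0,0,1.3,0,0,0,1],[0,0,0.4,0,0,0,1],[0,0,0,0,0,0,1]]'|sed -n '1,4p'
python3 -m crank '[[0,0,0.3,0,0,0,1],[0,0,0.3,0,0,0,1],[0,0,0,0,0,0,1]]'|sed -n '1,4p'
```

```text
time: 11.08
position: [0.532, -0.0422, 0.3057]
tool_rot: [0.705, 0.709, -0.0, -0.001]
ft_force: [-0.2, 0.3, 0.7]
time: 11.45
position: [0.5325, -0.0425, 0.3004]
tool_rot: [0.705, 0.709, 0.0, 0.0]
ft_force: [0.2, -0.1, 1.4]
```

```bash
python3 -m crank '[[0,0,0.2,0,0,0,1],[0,0,0.2,0,0,0,1],[0,0,0,0,0,0,1]]'|sed -n '1,4p'
python3 -m crank '[[0,0,0.1,0,0,0,1],[0,0,0,0,0,0,1]]'|sed -n '1,4p'
```

```text
time: 11.82
position: [0.5325, -0.0425, 0.2965]
tool_rot: [0.705, 0.709, 0.0, 0.0]
ft_force: [0.2, 0.3, 2.7]
time: 12.08
position: [0.5325, -0.0425, 0.2956]
tool_rot: [0.705, 0.709, 0.0, 0.0]
ft_force: [0.3, 0.2, 4.8]
```

```bash
python3 -m crank '[[0,0,0.1,0,0,0,1],[0,0,0.07,0,0,0,1],[0,0,0,0,0,0,1]]'|sed -n '1,4p'
python3 -m crank '[[0,0,0,0,0,0,1]]'|sed -n '1,4p'
```

```text
time: 12.45
position: [0.5325, -0.0425, 0.2941]
tool_rot: [0.705, 0.709, 0.0, 0.001]
ft_force: [0.8, -0.7, 6.2]
time: 12.58
position: [0.5325, -0.0425, 0.2941]
tool_rot: [0.705, 0.709, 0.0, 0.001]
ft_force: [0.5, -0.6, 6.7]
```

```bash
python3 -m crank '[[0,0,0.05,0,0,0,1],[0,0,0,0,0,0,1],[0,0,0,0,0,0,1]]'|sed -n '1,4p'
python3 -m crank '[[0,0,-0.3,0,0,0,1],[0,0,-0.5,0,0,0,1],[0,0,-0.7,0,0,0,1],[0,0,-2,0,0,0,1],[0,0,-4,0,0,0,1]]'|sed -n '1,4p'
python3 -m crank '[[0,0,-4,0,0,0,1],[0,0,0,0,0,0,1],[0,0,0,0,0,0,1],[0,0,0,0,0,0,1],[0,0,0,0,0,0,1]]'|sed -n '1,4p';python3 g.py now; python3 m.py 6
```

```text
time: 12.95
position: [0.5325, -0.0425, 0.2937]
tool_rot: [0.705, 0.709, 0.0, 0.001]
ft_force: [-0.9, -1.2, 6.8]
time: 13.58
position: [0.5305, -0.0419, 0.3666]
tool_rot: [0.705, 0.709, -0.002, -0.003]
ft_force: [0.1, -0.6, 0.4]
time: 14.2
position: [0.5317, -0.0423, 0.4068]
tool_rot: [0.705, 0.709, -0.001, -0.001]
ft_force: [0.6, -0.2, 0.4]
t 14.2 [ 0.5317 -0.0423  0.4068] [ 0.6 -0.2  0.4]
dz/dy -0.0274  z@knife 0.1422  used 64/70  endcol 407 yend -0.1867 middle-knife 0.0048
14.35 [ 0.5321 -0.0423  0.4075] [ 0.1 -0.9  0.8]
```

View pics/z6.png

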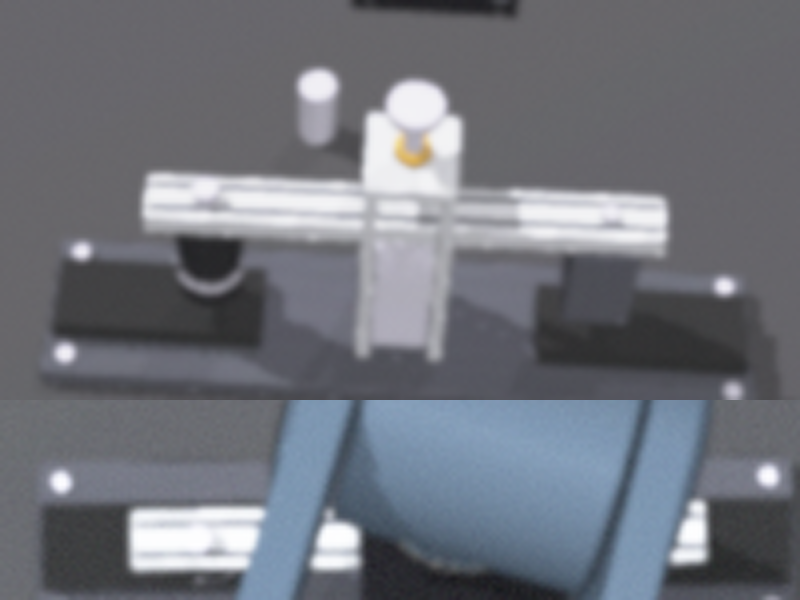

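The punch head is back up at (415,105), the same place as at the start. The bar is level and unmoved, and the gripper is clear.

```bash
python3 -c "
from rig import ticket
print(ticket.hand_in())"
```

```text
the job is handed in; nothing more can be done
None
```

The arm is balanced level on the knife edge (slope about 0.02 rad), marked by the punch with about 6.5 N on the head (roughly 4.5 N at the tip), the punch is back up, the robot is clear, the bystanders were not touched, and the job is handed in at about 14 s; the hand-in gave no verdict.

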